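Hold the loupe at its working height over a stained smear

ROBOT

A 6-joint arm with a two-finger parallel gripper is mounted at the origin on a cart in front of the work surface, level with it; the furniture and walls round the work are solid. World frame = base frame: x ahead of the robot, y to its left, z up, the work surface at z = 0. Lengths are in m, angles in rad, forces in N, time in s.
With the tool pointing down it reaches from about 0.3 to 0.775 m from the base axis. Payload 14.6 kg.
Tool frame: the origin (TCP) lies midway between the tips of the shut fingers; the grasp point (between the pads) lies 19 mm behind it (grasp_offset is the distance from the TCP to the grasp point, in m); z points along the fingers, y is the line along which they close (so a half turn about z gives the same grasp; the last joint's range is limited). The gripper opens to 94 mm and grips with 3 to 60 N. Pads are 16 mm wide; open, the fingers measure 119 mm over their backs; the gripper's body (75 mm by 177 mm) begins 78 mm behind the grasp point.
Start: joints at [-1.385, 0.3, 1.521, -0, 1.321, -0.067], TCP at [0.138, -0.533, 0.205] pointing down, gripper open.
Joint ranges: [-3.03, 3.03], [-0.79, 2.21], [0.23, 2.52], [-1.04, 4.18], [0, 3.07], [-2.55, 2.55]. Speed limits (rad/s): [2.22, 2.22, 2.57, 3.14, 3.14, 3.14].

INTERFACE

Orientations are given as [roll, pitch, yaw] about the fixed x, y, z axes, in that order (R = Rz(yaw) Ry(pitch) Rx(roll)).
In Python, from station import * gives the robot as it stands. The module is installed in compiled form; this text tells all that it offers.
- The arm moves only by the tool send_rows, never from a script. Its argument "rows" is a list of rows, each an object of numbers: "dx", "dy", "dz": the shift along the tool's x, y, z in mm; "roll": the turn about the tool's z in degrees; "jaw": the closure, from -1 (fully open) to 1 (shut). In form: [{"dx": .., "dy": .., "dz": .., "roll": .., "jaw": ..}, ...]. A call has 1 to 12 rows; each row shifts and turns the commanded pose from where the row before left it, along the tool's axes as they then stand; what a row does not reach is not made up. A row lasts 1/12 s, in which the tool goes at most 41.7 mm and 7.16 degrees, less where a joint would pass 70% of its speed; a pose out of reach is approached as far as the arm can. A call is refused whole if a number of a shift passes 41.7 or a number of a turn 7.16, either way. A call with a gripper value outside its range is refused whole. The fingers move at their own pace and stop on an object; "force" is the grip in N (left out, the last holds). Time passes only in rows, so rows that do not move let the fingers close. It gives the time, the measured TCP pose, the force, the opening and the grip force at its end, in the units of the state.
- get_obs(): the state, without advancing time (a new reading comes with each control period).
- camera(name): name is "scene" or "top"; returns a dict with "frame" (480x640x3 uint8, red, green, blue), "z_map" (480x640 float32, m along the optical axis (not along the pixel's ray), 0 where there is no reading), "camera_matrix" (3x3 intrinsics, pixels), "D" ([k1, k2, p1, p2, k3] as OpenCV has them; the pictures are not rectified), "rvec" (rotation vector, rad) and "tvec" (3), from world to camera coordinates, as OpenCV has them. Camera axes: x right, y down, z forward; pixel columns grow to the right and rows downward; lengths in m; the calibration is good to about 2 mm. A picture is of the moment at which its call begins.
- hand_in(): hands the job in; it is judged then, once.
The state is a dict: "time_s": time; "qpos": joint angles; "joint_vel": joint speeds; "tau": joint torques, N m; "ee_pos": TCP position; "eef_rot": TCP orientation; "force": force on the tool from outside, world axes, zero at the start; "moment": the same for the moment, N m; "grip_width": finger opening in m; "grip_force": force on a finger pad.
Only numpy, scipy, OpenCV 4.12 (cv2) and the standard library are available. Lean on these libraries where they do the work, as an engineer would, in place of code of your own. Each camera call takes 0.05 s, during which the arm holds its last target. There are 200 camera calls.

TASK

Open the upper drawer of the small bench-top cabinet by its handle, take out the smaller of the two loupes and hold it level and centred over the stained smear on the viewing stand, at the working height that brings the smear into focus: the middle of its lens level with the pointer clamped on the stand's post. Keep holding it there, still, when you finish: it is not put down, and the drawer stays open. Leave the large reading lens in the drawer, and do not touch the stand or its pointer or disturb the bottle, slide box and beaker beside it.

Things in the scene. Friction and masses are not known exactly. Their poses are not given: they have to be found in the camera images.
- drawer_top (a joint): slide of the upper drawer of the small grey two-drawer instrument cabinet standing on the worktop: 0 = shut (as it starts), grows in m as the drawer comes out towards the cabinet's front; stop at 0.175. Needs about 1 to 3 N to move and stays where it is left.
- cabinet: small grey sheet-steel instrument cabinet fixed on the worktop, 235 mm deep (x), 270 wide (y), 136 high. Origin: centre of its underside. Its two drawers, one above the other, face its own -x and slide out along -x; their front faces lie 118 mm from the origin.
- drawer_handle (a point): middle of the upper drawer's bow handle: a steel bar 10 mm thick, its straight part 86 mm long along the cabinet's y, its axis 35 mm out from the drawer front, 106 mm above the worktop, 30 mm below the cabinet's top. Moves with the drawer; axes as the cabinet.
- drawer_floor (a point): centre of the upper drawer's inner floor, 80 mm above the worktop, moving with it, axes as the cabinet; walls 38 mm, front panel 51 mm above it. Foam insert, bays at y = +48 and -48 mm: steps 12 mm high carry the lens ends (x over -8 mm) and handle ends (x -96 to -70 mm), ribs beside them 17 mm high; between x -70 and -8 mm the handles span a finger gap open down to the floor.
- loupe: the small loupe: steel ring 44 mm across, 12 mm thick, glass lens; straight black handle 14 mm wide, 12 mm thick along its -x, ending 98 mm from the lens axis. 35 to 65 g. Origin on the lens axis at the underside, z up along that axis. Starts level in either bay of the upper drawer, handle to the front, origin about 18 mm along x and 12 mm above the point drawer_floor.
- loupe_lens (a point): centre of the small loupe's lens, 6 mm above its underside, on the lens axis; axes as loupe.
- loupe_grip (a point): point on the small loupe's handle, 58 mm from the lens axis along its -x, at mid thickness: where it spans the gap in the foam and is gripped across its 14 mm width (the loupe's y).
- reading_lens: the large reading lens lying in the other bay, same pattern and handle (handle end 98 mm from the lens axis) but its ring is 64 mm across. Origin: under the lens axis, handle along -x. It is not wanted and stays in the drawer.
- stand: slide viewing stand fixed on the worktop: grey base 150 mm (x) by 120 mm (y), 8 mm high; white plate to 13 mm height with a glass slide (26 mm along x, 76 mm along y) under two spring clips; a graduated steel post 10 mm thick and 150 mm high at x = +52 mm, the side away from the robot. Origin: centre of its underside.
- smear (a point): centre of the stained smear on the slide, 24 mm from the stand's origin along its -x, 14.5 mm above the worktop; the spot to look at.
- index (a joint): height of the index, an aluminium collar (22 mm across, 16 mm high) clamped on the post by a thumbscrew: the pointer's height above the worktop is 60 mm plus this value (0 to 0.055 m). It is already set for the loupe and must not be pushed (it slips at 6 N).
- index_tip (a point): tip of the index's pointer, which reaches from the collar towards the slide (the stand's -x) and ends 41.5 mm from the smear's centre horizontally. Its height is the working height for the middle of the lens. Axes as the stand, z up.
- stain_bottle: brown dropper bottle, 36 mm across, 98 mm high, standing beside the stand; origin at its underside. Bystander.
- slide_box: blue card box of slides, 30 x 82 x 28 mm, beside the stand; origin at its underside. Bystander.
- beaker: glass beaker, 52 mm across, 69 mm high, behind the stand's post; origin at its underside. Bystander.
There are look-alikes about, which are no part of the job. What is shaped like the stand but black is not meant.

How it is judged:
By the outcome, as a careful person would: the job done as asked, in the order asked, and still so for the second after the job is handed in, while the arm keeps its last pose, push and grip.
It also fails if it takes over 59 s, if anything falls off the work surface, if the arm or the gripper's body presses on something with over 40 N, if the wrist force passes 120 N, or if a joint passes its speed limit or range.

## Working session

There is one attempt and no reset: what is moved stays moved. The work goes in short steps, Python scripts to look and compute and a tool call to move; the robot and the scene stay as the last step left them, time stands still between calls to the robot, and variables do not carry over. Pictures are saved under pics/ and viewed, at most 10 in all, crops included, and the job is handed in when it is done.

Besides the shell and the picture viewer there is one more tool, called after "Request:" as name(argument=value, ...) on one line, values as JSON. send_rows: Moves the arm, as the interface text tells. Its arguments: {"type":"object","properties":{"rows":{"type":"array"},"force":{"type":"number"}},"required":["rows"]}

```bash
mkdir -p pics
cat > h.py <<'E'
from station import *
import numpy as np, cv2
def cam(n):
    c=camera(n); c={k:np.asarray(v) for k,v in c.items()}; c['R']=cv2.Rodrigues(c['rvec'].astype(float))[0]; return c
def save(c,f): cv2.imwrite('pics/'+f,c['frame'][:,:,::-1])
def und(c,px): return cv2.undistortPoints(np.array(px,float).reshape(-1,1,2),c['camera_matrix'].astype(float),c['D'].astype(float)).reshape(-1,2)
def plane(c,px,z):
    n=und(c,px); d=np.c_[n,np.ones(len(n))]@c['R']; o=-c['R'].T@c['tvec'].reshape(3)
    return o+d*((z-o[2])/d[:,2])[:,None]
def dep(c,px):
    n=und(c,px); z=np.array([c['z_map'][int(v),int(u)] for u,v in px])
    return (np.c_[n,np.ones(len(n))]*z[:,None]-c['tvec'].reshape(3))@c['R']
def cloud(c):
    v,u=np.mgrid[:480,:640]; px=np.c_[u.ravel(),v.ravel()]
    return dep(c,px).reshape(480,640,3)
E
python3 - <<'E'
from h import *
np.set_printoptions(precision=4,suppress=True)
for n in('scene','top'):
    c=cam(n); save(c,n+'0.png'); print(n,-c['R'].T@c['tvec'].reshape(3),c['R'][2])
    np.savez(n+'0.npz',**c)
print(get_obs())
E
```

```text
scene [0.0958 0.6731 0.7816] [ 0.5079 -0.5389 -0.672 ]
top [0.482  0.1446 1.1416] [ 0.1069 -0.0178 -0.9941]
{'time_s': 0.1, 'qpos': array([-1.3846,  0.3004,  1.5215, -0.    ,  1.3207, -0.0666]), 'joint_vel': array([-0.0015, -0.0016, -0.0033,  0.0014, -0.0004,  0.0005]), 'tau': array([  0.0015, -53.2647, -35.3283,   0.071 ,   0.0235,  -0.0001]), 'ee_pos': array([ 0.1375, -0.5323,  0.205 ]), 'eef_rot': array([-3.1406, -0.    ,  0.2528]), 'force': array([ 0.4143, -0.4745, -1.0411]), 'moment': array([-0.0216,  0.0275, -0.0371]), 'grip_force': 0.0, 'grip_width': 0.09424776101731375}
```

View pics/scene0.png

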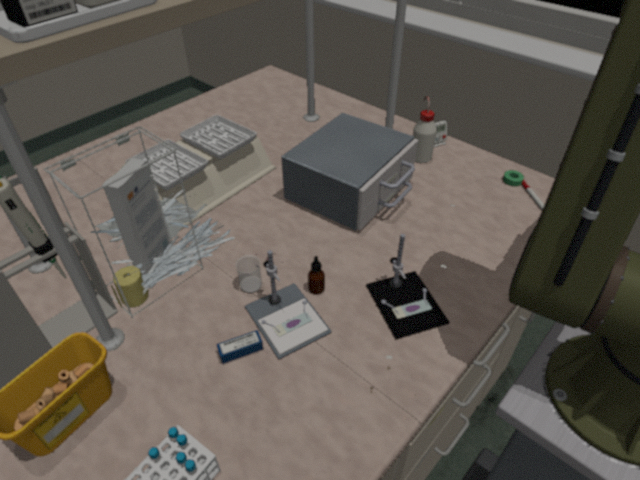

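View pics/top0.png

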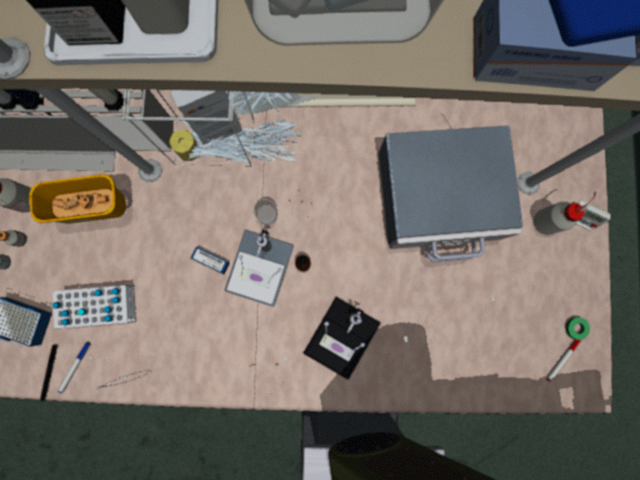

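The top view shows the cabinet at (452,185) with its handles at (455,247), the grey stand at (260,267) and its smear at (257,278), and the collar and post at (263,240). The beaker is at (266,210), the bottle at (303,262) and the slide box at (210,260).

Look-alikes are the black stand at top (342,338), the lower drawer's handle just under the upper one, and the other bay's reading lens, which is hidden for now. I choose the grey stand and the upper handle.

Run:
```python
from h import *
np.set_printoptions(precision=4,suppress=True)
t=dict(np.load('top0.npz')); s=dict(np.load('scene0.npz'))
P=cloud(t); 
m=((P[...,2]>.126)&(P[...,2]<.146)).astype(np.uint8); m[:, :370]=0; m[:,530:]=0; m[:110]=0; m[260:]=0
m=cv2.morphologyEx(m,cv2.MORPH_OPEN,np.ones((5,5)))
cs=max(cv2.findContours(m,0,1)[0],key=cv2.contourArea)[:,0]
w=plane(t,cs,.136)[:,:2]; r=cv2.minAreaRect((w*1000).astype(np.float32)); print('cab',r,np.median(P[m>0][:,2]))
print(cv2.boxPoints(r))
# handle points: z .09-.12, in front
for c,n,box in((t,'top',(400,490,225,265)),(s,'scene',(370,420,155,225))):
    Q=cloud(c); u0,u1,v0,v1=box; q=Q[v0:v1,u0:u1].reshape(-1,3); 
    k=q[(q[:,2]>.096)&(q[:,2]<.115)]; print(n,len(k),k.mean(0) if len(k) else '')
# stand base: plate height cloud
for c,n,box in((t,'top',(220,300,225,310)),(s,'scene',(240,340,280,365))):
    u0,u1,v0,v1=box; f=c['frame'][v0:v1,u0:u1]; h=cv2.cvtColor(f,cv2.COLOR_RGB2HSV).astype(int)
    pm=((h[...,0]>125)&(h[...,0]<165)&(h[...,1]>50)).astype(np.uint8)
    nn,l,st,ce=cv2.connectedComponentsWithStats(pm); i=1+np.argmax(st[1:,4]); px=ce[i]+[u0,v0]
    print(n,'smear',px,st[i],plane(c,[px],.0145))
b=P[220:315,215:305]; h=cv2.cvtColor(t['frame'][220:315,215:305],cv2.COLOR_RGB2HSV).astype(int)
m=((b[...,2]>.004)&(b[...,2]<.02)&(h[...,1]<45)).astype(np.uint8); m=cv2.morphologyEx(m,cv2.MORPH_OPEN,np.ones((5,5)))
cs=max(cv2.findContours(m,0,1)[0],key=cv2.contourArea)[:,0]+[215,220]
print('stand',cv2.minAreaRect((plane(t,cs,.008)[:,:2]*1000).astype(np.float32)))
big=cv2.resize(s['frame'][235:365,220:340],None,fx=4,fy=4,interpolation=2)
big2=cv2.resize(s['frame'][130:230,350:430],None,fx=4,fy=4,interpolation=2)
o=np.zeros((520,800,3),np.uint8); o[:,:480]=big; o[:400,480:]=big2
cv2.imwrite('pics/crop1.png',o[:,:,::-1])
```

```text
cab ((731.23291015625, -139.65281677246094), (236.9382781982422, 272.81634521484375), 6.3939924240112305) 0.13683688656470758
[[ 598.3096  -17.2864]
 [ 628.6917 -288.4058]
 [ 864.1562 -262.0192]
 [ 833.7741    9.1001]]
top 420 [ 0.5928 -0.1497  0.1101]
scene 446 [ 0.6052 -0.1508  0.1078]
top smear [255.4    277.2833] [30 49 12  7 60] [[0.527  0.2809 0.0145]]
scene smear [292.7451 322.9608] [47 40 12  7 51] [[0.5302 0.2796 0.0145]]
stand ((527.2402954101562, 281.3894958496094), (120.89088439941406, 100.3129653930664), 74.33577728271484)
```

View pics/crop1.png

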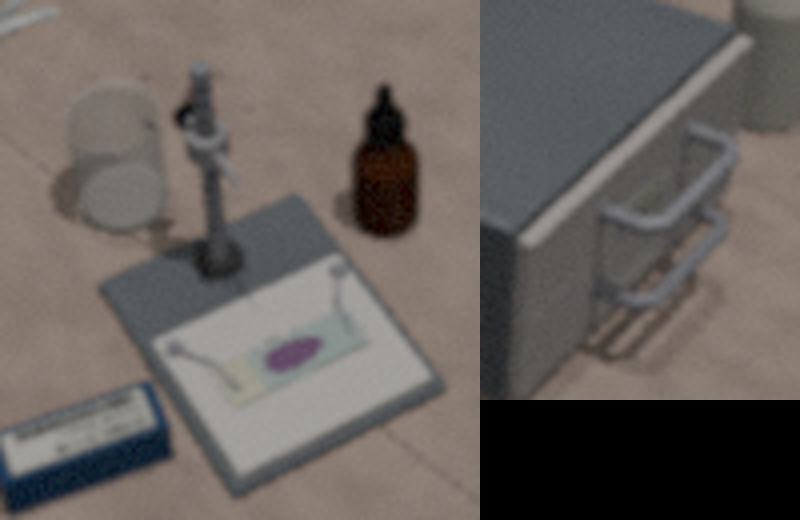

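The crop confirms the choice: grey stand with its smear at scene (293,323) and its pointer tip near scene (279,280), plus the upper handle of the bow pair. Next I measure the stand's yaw and the pointer tip height.

Run:
```python
from h import *
np.set_printoptions(precision=4,suppress=True)
t=dict(np.load('top0.npz')); s=dict(np.load('scene0.npz'))
# plate white 120-wide; plate corners fit, in both views
for c,n,(u0,u1,v0,v1) in((t,'top',(220,300,225,310)),(s,'scene',(240,340,280,365))):
    h=cv2.cvtColor(c['frame'][v0:v1,u0:u1],cv2.COLOR_RGB2HSV).astype(int)
    m=((h[...,2]>118)&(h[...,1]<40)).astype(np.uint8); m=cv2.morphologyEx(m,cv2.MORPH_CLOSE,np.ones((9,9)));m=cv2.morphologyEx(m,cv2.MORPH_OPEN,np.ones((5,5)))
    cs=max(cv2.findContours(m,0,1)[0],key=cv2.contourArea)[:,0]+[u0,v0]
    r=cv2.minAreaRect((plane(c,cs,.013)[:,:2]*1000).astype(np.float32)); print(n,r)
P=cloud(t)
q=P[205:262,245:285].reshape(-1,3); k=q[(q[:,2]>.03)&(q[:,2]<.16)&(q[:,0]>.54)]
q=cloud(s)[240:300,255:300].reshape(-1,3); k2=q[(q[:,2]>.03)&(q[:,2]<.16)]
print(len(k),np.median(k,0),len(k2),np.median(k2,0))
a=cv2.resize(s['frame'][245:310,255:305],None,fx=8,fy=8,interpolation=2)
b=cv2.resize(t['frame'][220:285,240:290],None,fx=8,fy=8,interpolation=2)
o=np.hstack([a,b]); o=cv2.convertScaleAbs(o,alpha=1.4); cv2.imwrite('pics/crop2.png',o[:,:,::-1]); print(o.shape)
```

```text
top ((551.5184326171875, 282.1349182128906), (158.02899169921875, 158.18150329589844), 67.27069854736328)
scene ((545.4457397460938, 277.71075439453125), (208.3099365234375, 207.21717834472656), 42.105098724365234)
279 [0.6191 0.2587 0.0996] 463 [0.6018 0.2625 0.0959]
(520, 800, 3)
```

View pics/crop2.png

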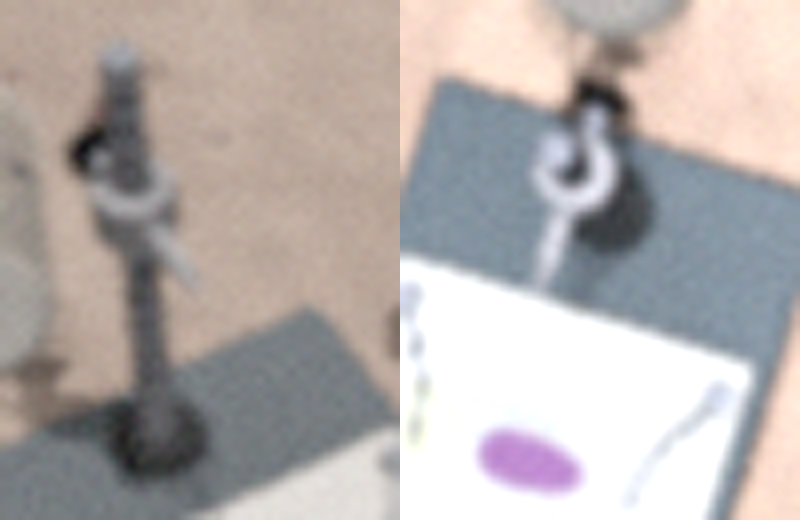

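Run:
```python
from h import *
np.set_printoptions(precision=4,suppress=True)
t=dict(np.load('top0.npz')); s=dict(np.load('scene0.npz'))
def ray(c,p):
    d=np.r_[und(c,[p])[0],1]@c['R']; return -c['R'].T@c['tvec'].reshape(3), d/np.linalg.norm(d)
def tri(ps,pt):
    (o,d),(p,e)=ray(s,ps),ray(t,pt); A=np.c_[d,-e]; k=np.linalg.lstsq(A,p-o,rcond=None)[0]; a=o+d*k[0];b=p+e*k[1]; return a,b
print('tip',tri((278.7,279.9),(257.2,254.9)))
print('smear',tri((292.75,322.96),(255.4,277.28)))
for c in(s,t):
  pass
print('posttop scene',plane(s,[(269.3,250.2)],.15),'base',plane(s,[(274.3,299.2)],.012))
# grey/white edge in top: left (400,258)->, right (750,365); base far-edge (440,80)-(800,185)
e=lambda x,y:((x-400)/8+240-.44,y/8+220-.44)
for z,a,b in((.013,(405,258),(750,365)),(.008,(440,80),(795,185))):
    w=plane(t,[e(*a),e(*b)],z); d=w[0]-w[1]; print('yaw deg',np.degrees(np.arctan2(-d[0],d[1])),w)
for yaw in (-18,-15,-12):
    ax=np.array([np.cos(np.radians(yaw)),np.sin(np.radians(yaw))])
    print(yaw,'tip xy',np.array([.5285,.2803])+.0415*ax,'post',np.array([.5285,.2803])+.076*ax)
for z in (.085,.09,.095,.1,.105): print(z,plane(s,[(278.7,279.9)],z),plane(t,[(257.2,254.9)],z))
```

```text
tip (array([0.5722, 0.2699, 0.1012]), array([0.5707, 0.2686, 0.1009]))
smear (array([0.5281, 0.2815, 0.0183]), array([0.5269, 0.2805, 0.0181]))
posttop scene [[0.6053 0.2582 0.15  ]] base [[0.6027 0.2607 0.012 ]]
yaw deg -15.533969291128255 [[0.5842 0.3183 0.013 ]
 [0.5565 0.2187 0.013 ]]
yaw deg -14.85958275143323 [[0.6364 0.3113 0.008 ]
 [0.609  0.2079 0.008 ]]
-18 tip xy [0.568  0.2675] post [0.6008 0.2568]
-15 tip xy [0.5686 0.2696] post [0.6019 0.2606]
-12 tip xy [0.5691 0.2717] post [0.6028 0.2645]
0.085 [[0.5835 0.2603 0.085 ]] [[0.5721 0.2705 0.085 ]]
0.09 [[0.58   0.2632 0.09  ]] [[0.5717 0.2699 0.09  ]]
0.095 [[0.5765 0.2662 0.095 ]] [[0.5712 0.2693 0.095 ]]
0.1 [[0.573  0.2692 0.1   ]] [[0.5708 0.2687 0.1   ]]
0.105 [[0.5695 0.2721 0.105 ]] [[0.5704 0.2681 0.105 ]]
```

Request:
send_rows(rows=[{"roll":-6.8,"jaw":0.3},{"roll":-6.8,"jaw":0.3},{"roll":-6.8,"jaw":0.3},{"roll":-6.8,"jaw":0.3},{"roll":-6.8,"jaw":0.3},{"roll":-6.8,"jaw":0.3},{"roll":-6.8,"jaw":0.3},{"roll":-6.8,"jaw":0.3},{"roll":-6.8,"jaw":0.3},{"roll":-6.8,"jaw":0.3},{"roll":-6.8,"jaw":0.3},{"roll":-7.0,"jaw":0.3}], force=15)

```text
invalid input at $.rows[0]: expected keys dx, dy, dz, roll, jaw
```

```bash
cat > go.py <<'E'
import sys; from station import *; import numpy as np
from scipy.spatial.transform import Rotation as Ro
a=[float(v) for v in sys.argv[1:5]]; o=get_obs(); R=Ro.from_euler('xyz',o['eef_rot']).as_matrix()
print('t',round(o['time_s'],2),'pos',o['ee_pos'].round(4),'rpy',np.degrees(o['eef_rot']).round(2),'w',round(o['grip_width'],4),'gf',round(o['grip_force'],1),'F',o['force'].round(1))
print('tool shift mm',(R.T@(np.array(a[:3])-o['ee_pos'])*1000).round(1),'roll deg',round(np.degrees(o['eef_rot'][2])-a[3],2))
E
python3 go.py .579 -.157 .205 96.4
```

```text
t 0.1 pos [ 0.1375 -0.5323  0.205 ] rpy [-179.94   -0.     14.48] w 0.0942 gf 0.0 F [ 0.4 -0.5 -1. ]
tool shift mm [ 5.213e+02 -2.529e+02  2.000e-01] roll deg -81.92
```

Request:
send_rows(rows=[{"dx":0,"dy":0,"dz":0,"roll":-6.8,"jaw":0.3},{"dx":0,"dy":0,"dz":0,"roll":-6.8,"jaw":0.3},{"dx":0,"dy":0,"dz":0,"roll":-6.8,"jaw":0.3},{"dx":0,"dy":0,"dz":0,"roll":-6.8,"jaw":0.3},{"dx":0,"dy":0,"dz":0,"roll":-6.8,"jaw":0.3},{"dx":0,"dy":0,"dz":0,"roll":-6.8,"jaw":0.3},{"dx":0,"dy":0,"dz":0,"roll":-6.8,"jaw":0.3},{"dx":0,"dy":0,"dz":0,"roll":-6.8,"jaw":0.3},{"dx":0,"dy":0,"dz":0,"roll":-6.8,"jaw":0.3},{"dx":0,"dy":0,"dz":0,"roll":-6.8,"jaw":0.3},{"dx":0,"dy":0,"dz":0,"roll":-7,"jaw":0.3},{"dx":0,"dy":0,"dz":0,"roll":-7,"jaw":0.3}], force=15)

```text
time_s: 1.1
ee_pos: [0.1375, -0.5324, 0.2051]
eef_rot: [-3.142, -0.001, 1.69]
force: [0.1, -0.0, -1.1]
grip_width: 0.0327
grip_force: 0.0
```

```bash
python3 go.py .579 -.157 .205 96.4
```

```text
t 1.1 pos [ 0.1375 -0.5324  0.2051] rpy [-1.800e+02 -4.000e-02  9.683e+01] w 0.0327 gf 0.0 F [ 0.1 -0.  -1.1]
tool shift mm [3.202e+02 4.830e+02 3.000e-01] roll deg 0.43
```

Request:
send_rows(rows=[{"dx":20,"dy":30,"dz":0,"roll":0.4,"jaw":0.3},{"dx":20,"dy":30,"dz":0,"roll":0,"jaw":0.3},{"dx":20,"dy":30,"dz":0,"roll":0,"jaw":0.3},{"dx":20,"dy":30,"dz":0,"roll":0,"jaw":0.3},{"dx":20,"dy":30,"dz":0,"roll":0,"jaw":0.3},{"dx":20,"dy":30,"dz":0,"roll":0,"jaw":0.3},{"dx":20,"dy":30,"dz":0,"roll":0,"jaw":0.3},{"dx":20,"dy":30,"dz":0,"roll":0,"jaw":0.3},{"dx":20,"dy":30,"dz":0,"roll":0,"jaw":0.3},{"dx":20,"dy":30,"dz":0,"roll":0,"jaw":0.3},{"dx":20,"dy":30,"dz":0,"roll":0,"jaw":0.3},{"dx":20,"dy":30,"dz":0,"roll":0,"jaw":0.3}])

```text
time_s: 2.1
ee_pos: [0.471, -0.254, 0.2053]
eef_rot: [-3.141, -0.0, 1.677]
force: [0.9, -1.2, -0.4]
grip_width: 0.0328
grip_force: 0.0
```

Request:
send_rows(rows=[{"dx":20,"dy":30,"dz":0,"roll":0,"jaw":0.3},{"dx":20,"dy":30,"dz":0,"roll":0,"jaw":0.3},{"dx":20,"dy":30,"dz":0,"roll":0,"jaw":0.3},{"dx":20,"dy":30,"dz":0,"roll":0,"jaw":0.3},{"dx":0,"dy":0,"dz":0,"roll":0,"jaw":0.3},{"dx":0,"dy":0,"dz":0,"roll":0,"jaw":0.3}])

```text
time_s: 2.6
ee_pos: [0.5813, -0.162, 0.2045]
eef_rot: [-3.14, -0.001, 1.679]
force: [-0.0, -0.2, -0.6]
grip_width: 0.0328
grip_force: 0.0
```

```bash
python3 go.py .579 -.157 .205 96.4
```

```text
t 2.6 pos [ 0.5813 -0.162   0.2045] rpy [-1.7992e+02 -3.0000e-02  9.6230e+01] w 0.0328 gf 0.0 F [-0.  -0.2 -0.6]
tool shift mm [ 5.2 -1.8 -0.5] roll deg -0.17
```

Request:
send_rows(rows=[{"dx":5,"dy":-4,"dz":0,"roll":0,"jaw":0.3},{"dx":0,"dy":0,"dz":20,"roll":0,"jaw":0.3},{"dx":0,"dy":0,"dz":20,"roll":0,"jaw":0.3},{"dx":0,"dy":0,"dz":15,"roll":0,"jaw":0.3},{"dx":0,"dy":0,"dz":12,"roll":0,"jaw":0.3},{"dx":0,"dy":0,"dz":10,"roll":0,"jaw":0.3},{"dx":0,"dy":0,"dz":10,"roll":0,"jaw":0.3},{"dx":0,"dy":0,"dz":10,"roll":0,"jaw":0.3},{"dx":0,"dy":0,"dz":10,"roll":0,"jaw":0.3},{"dx":0,"dy":0,"dz":10,"roll":0,"jaw":0.3},{"dx":0,"dy":0,"dz":0,"roll":0,"jaw":0.3}])

```text
time_s: 3.52
ee_pos: [0.5755, -0.1584, 0.0862]
eef_rot: [-3.139, -0.001, 1.677]
force: [-0.8, -0.1, -1.0]
grip_width: 0.0325
grip_force: 0.0
```

Request:
send_rows(rows=[{"dx":0,"dy":0,"dz":0,"roll":0,"jaw":1},{"dx":0,"dy":0,"dz":0,"roll":0,"jaw":1},{"dx":0,"dy":0,"dz":0,"roll":0,"jaw":1},{"dx":0,"dy":0,"dz":0,"roll":0,"jaw":1},{"dx":0,"dy":0,"dz":0,"roll":0,"jaw":1}], force=15)

```text
time_s: 3.93
ee_pos: [0.5766, -0.1588, 0.0891]
eef_rot: [3.14, 0.001, 1.677]
force: [1.0, -0.5, 1.8]
grip_width: 0.0094
grip_force: 15.0
```

```bash
python3 go.py .413 -.1755 .087 96.4
```

```text
t 3.93 pos [ 0.5766 -0.1588  0.0891] rpy [1.7994e+02 3.0000e-02 9.6090e+01] w 0.0094 gf 15.0 F [ 1.  -0.5  1.8]
tool shift mm [   0.8 -164.5    1.9] roll deg -0.31
```

Request:
send_rows(rows=[{"dx":0,"dy":-5,"dz":0,"roll":0,"jaw":1},{"dx":0,"dy":-10,"dz":0,"roll":0,"jaw":1},{"dx":0,"dy":-15,"dz":0,"roll":0,"jaw":1},{"dx":0,"dy":-17,"dz":0,"roll":0,"jaw":1},{"dx":0,"dy":-18,"dz":0,"roll":0,"jaw":1},{"dx":0,"dy":-18,"dz":0,"roll":0,"jaw":1},{"dx":0,"dy":-18,"dz":0,"roll":0,"jaw":1},{"dx":0,"dy":-18,"dz":0,"roll":0,"jaw":1},{"dx":0,"dy":-18,"dz":0,"roll":0,"jaw":1},{"dx":0,"dy":-15,"dz":0,"roll":0,"jaw":1},{"dx":0,"dy":-10,"dz":0,"roll":0,"jaw":1},{"dx":0,"dy":-4,"dz":0,"roll":0,"jaw":1}])

```text
time_s: 4.93
ee_pos: [0.4104, -0.1777, 0.0891]
eef_rot: [3.14, 0.003, 1.676]
force: [3.3, -10.0, -3.7]
grip_width: 0.0092
grip_force: 15.0
```

Request:
send_rows(rows=[{"dx":0,"dy":0,"dz":0,"roll":0,"jaw":1},{"dx":0,"dy":0,"dz":0,"roll":0,"jaw":0.3},{"dx":0,"dy":0,"dz":0,"roll":0,"jaw":0.3},{"dx":0,"dy":0,"dz":0,"roll":0,"jaw":0.3},{"dx":0,"dy":0,"dz":0,"roll":0,"jaw":0.3},{"dx":0,"dy":0,"dz":0,"roll":0,"jaw":0.3}])

```text
time_s: 5.43
ee_pos: [0.4111, -0.1761, 0.0884]
eef_rot: [-3.141, -0.0, 1.677]
force: [-0.2, 0.1, -0.4]
grip_width: 0.033
grip_force: 0.0
```

Request:
send_rows(rows=[{"dx":0,"dy":0,"dz":-10,"roll":0,"jaw":0.3},{"dx":0,"dy":0,"dz":-20,"roll":0,"jaw":0.3},{"dx":0,"dy":0,"dz":-30,"roll":0,"jaw":0.3},{"dx":0,"dy":0,"dz":-30,"roll":0,"jaw":0.3},{"dx":0,"dy":0,"dz":-30,"roll":0,"jaw":0.3},{"dx":0,"dy":-25,"dz":-20,"roll":7,"jaw":0.3},{"dx":0,"dy":0,"dz":0,"roll":7,"jaw":0.3},{"dx":0,"dy":0,"dz":0,"roll":7,"jaw":0.3},{"dx":0,"dy":0,"dz":0,"roll":7,"jaw":0.3},{"dx":0,"dy":0,"dz":0,"roll":7,"jaw":0.3},{"dx":0,"dy":0,"dz":0,"roll":7,"jaw":0.3},{"dx":0,"dy":0,"dz":0,"roll":7,"jaw":0.3}])

```text
time_s: 6.43
ee_pos: [0.3863, -0.1788, 0.2292]
eef_rot: [3.141, -0.0, 0.816]
force: [1.1, -0.4, 0.1]
grip_width: 0.033
grip_force: 0.0
```

```bash
python3 go.py .413 -.1755 .087 6.4
python3 - <<'E'
from h import *
c=cam('top'); np.savez('top1.npz',**c); s=cam('scene'); np.savez('scene1.npz',**s)
a=cv2.resize(c['frame'][180:380,360:560],None,fx=2,fy=2,interpolation=2)
b=cv2.resize(s['frame'][120:320,330:530],None,fx=2,fy=2,interpolation=2)
cv2.imwrite('pics/open.png',cv2.convertScaleAbs(np.hstack([a,b])[:,:,::-1],alpha=1.5))
E
```

```text
t 6.43 pos [ 0.3863 -0.1788  0.2292] rpy [ 1.7997e+02 -1.0000e-02  4.6750e+01] w 0.033 gf 0.0 F [ 1.1 -0.4  0.1]
tool shift mm [ 20.7  17.1 142.2] roll deg 40.35
```

View pics/open.png

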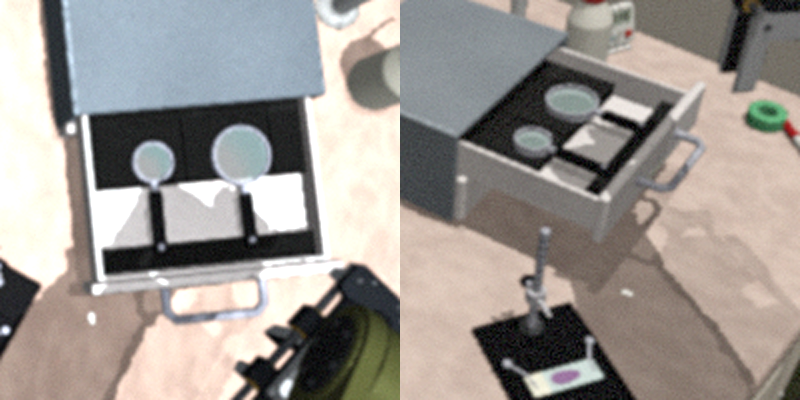

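The drawer is open. The small ring (44 mm) lies in the left (+y) bay, at top crop (154,161), which is px (437,260). Its handle runs to (161,247). The big lens is on the right at (242,155) and is not wanted.

```bash
python3 - <<'E'
from h import *
np.set_printoptions(precision=4,suppress=True)
c=dict(np.load('top1.npz')); s=dict(np.load('scene1.npz'))
e=lambda x,y:(x/2+360-.25,y/2+180-.25)
e2=lambda x,y:((x-400)/2+330-.25,y/2+120-.25)
w=plane(c,[e(154,161),e(133,161),e(175,161),e(156,192),e(161,246)],.104); print(w)
print('dia',np.linalg.norm(w[1]-w[2]),'end',np.linalg.norm(w[4]-w[0]))
d=w[0]-w[4]; print('yaw',np.degrees(np.arctan2(d[1],d[0])))
print('scene ring',plane(s,[e2(533,141)],.104),'end',plane(s,[e2(612,172)],.104))
a=np.radians(6.4);print('expect grip from drawer yaw', w[0]-.058*np.array([np.cos(a),np.sin(a),0]))
E
python3 go.py .5 -.13 .23 6.4
```

```text
[[ 0.5701 -0.1112  0.104 ]
 [ 0.5695 -0.0886  0.104 ]
 [ 0.5707 -0.1337  0.104 ]
 [ 0.5373 -0.1134  0.104 ]
 [ 0.4806 -0.1191  0.104 ]]
dia 0.04510298325298392 end 0.08980130566253812
yaw 5.095945258634433
scene ring [[ 0.5688 -0.1061  0.104 ]] end [[ 0.4701 -0.1181  0.104 ]]
expect grip from drawer yaw [ 0.5124 -0.1176  0.104 ]
t 6.53 pos [ 0.3863 -0.1788  0.2291] rpy [ 1.7998e+02 -1.0000e-02  4.6950e+01] w 0.0327 gf 0.0 F [ 0.4  0.7 -0.1]
tool shift mm [113.3  49.8  -0.9] roll deg 40.55
```

Request:
send_rows(rows=[{"dx":0,"dy":0,"dz":0,"roll":6.8,"jaw":0.2},{"dx":0,"dy":0,"dz":0,"roll":6.8,"jaw":0.2},{"dx":0,"dy":0,"dz":0,"roll":6.8,"jaw":0.2},{"dx":0,"dy":0,"dz":0,"roll":6.8,"jaw":0.2},{"dx":0,"dy":0,"dz":0,"roll":6.8,"jaw":0.2},{"dx":0,"dy":0,"dz":0,"roll":6.8,"jaw":0.2},{"dx":30,"dy":-12,"dz":0,"roll":0,"jaw":0.2},{"dx":30,"dy":-12,"dz":0,"roll":0,"jaw":0.2},{"dx":30,"dy":-12,"dz":0,"roll":0,"jaw":0.2},{"dx":30,"dy":-12,"dz":0,"roll":0,"jaw":0.2},{"dx":0,"dy":0,"dz":0,"roll":0,"jaw":0.2},{"dx":0,"dy":0,"dz":0,"roll":0,"jaw":0.2}])

```text
time_s: 7.53
ee_pos: [0.5008, -0.1173, 0.2282]
eef_rot: [-3.141, 0.001, 0.116]
force: [0.3, -0.0, -0.6]
grip_width: 0.038
grip_force: 0.0
```

```bash
python3 go.py .512 -.1155 .084 6.2
```

```text
t 7.53 pos [ 0.5008 -0.1173  0.2282] rpy [-1.7998e+02  5.0000e-02  6.6300e+00] w 0.038 gf 0.0 F [ 0.3 -0.  -0.6]
tool shift mm [ 11.5  -0.4 144.2] roll deg 0.43
```

Request:
send_rows(rows=[{"dx":11.5,"dy":0,"dz":15,"roll":0.4,"jaw":0.2},{"dx":0,"dy":0,"dz":25,"roll":0,"jaw":0.2},{"dx":0,"dy":0,"dz":25,"roll":0,"jaw":0.2},{"dx":0,"dy":0,"dz":20,"roll":0,"jaw":0.2},{"dx":0,"dy":0,"dz":15,"roll":0,"jaw":0.2},{"dx":0,"dy":0,"dz":10,"roll":0,"jaw":0.2},{"dx":0,"dy":0,"dz":10,"roll":0,"jaw":0.2},{"dx":0,"dy":0,"dz":10,"roll":0,"jaw":0.2},{"dx":0,"dy":0,"dz":7,"roll":0,"jaw":0.2},{"dx":0,"dy":0,"dz":0,"roll":0,"jaw":0.2},{"dx":0,"dy":0,"dz":0,"roll":0,"jaw":0.2}])

```text
time_s: 8.45
ee_pos: [0.5118, -0.1169, 0.0916]
eef_rot: [3.142, -0.0, 0.103]
force: [0.1, 0.8, 0.3]
grip_width: 0.0374
grip_force: 0.0
```

```bash
python3 go.py .512 -.1155 .084 6.2
```

```text
t 8.45 pos [ 0.5118 -0.1169  0.0916] rpy [180.   -0.    5.9] w 0.0374 gf 0.0 F [0.1 0.8 0.3]
tool shift mm [ 0.3 -1.4  7.6] roll deg -0.3
```

Request:
send_rows(rows=[{"dx":0,"dy":-1,"dz":4,"roll":0,"jaw":0.2},{"dx":0,"dy":0,"dz":3.5,"roll":0,"jaw":0.2},{"dx":0,"dy":0,"dz":0,"roll":0,"jaw":0.2},{"dx":0,"dy":0,"dz":0,"roll":0,"jaw":1},{"dx":0,"dy":0,"dz":0,"roll":0,"jaw":1},{"dx":0,"dy":0,"dz":0,"roll":0,"jaw":1},{"dx":0,"dy":0,"dz":0,"roll":0,"jaw":1},{"dx":0,"dy":0,"dz":0,"roll":0,"jaw":1},{"dx":0,"dy":0,"dz":0,"roll":0,"jaw":1}], force=25)

```text
time_s: 9.2
ee_pos: [0.5118, -0.1159, 0.0841]
eef_rot: [3.141, -0.0, 0.103]
force: [0.5, -0.3, 1.8]
grip_width: 0.0137
grip_force: 25.0
```

```bash
python3 go.py .512 -.1155 .084 6.2
```

```text
t 9.2 pos [ 0.5118 -0.1159  0.0841] rpy [ 1.7999e+02 -1.0000e-02  5.8900e+00] w 0.0137 gf 25.0 F [ 0.5 -0.3  1.8]
tool shift mm [ 0.3 -0.3  0.1] roll deg -0.31
```

Request:
send_rows(rows=[{"dx":0,"dy":0,"dz":-4,"roll":0,"jaw":1},{"dx":0,"dy":0,"dz":-7,"roll":0,"jaw":1},{"dx":0,"dy":0,"dz":-10,"roll":0,"jaw":1},{"dx":0,"dy":0,"dz":-13,"roll":0,"jaw":1},{"dx":0,"dy":0,"dz":-15,"roll":0,"jaw":1},{"dx":0,"dy":0,"dz":-18,"roll":0,"jaw":1},{"dx":0,"dy":0,"dz":-18,"roll":0,"jaw":1},{"dx":0,"dy":0,"dz":-15,"roll":0,"jaw":1},{"dx":0,"dy":0,"dz":-10,"roll":0,"jaw":1},{"dx":0,"dy":0,"dz":-7,"roll":0,"jaw":1},{"dx":0,"dy":0,"dz":-3,"roll":0,"jaw":1},{"dx":0,"dy":0,"dz":0,"roll":0,"jaw":1}])

```text
time_s: 10.2
ee_pos: [0.5118, -0.1159, 0.2043]
eef_rot: [3.141, -0.0, 0.103]
force: [-0.1, -0.9, -0.4]
grip_width: 0.0136
grip_force: 25.0
```

```bash
python3 go.py .471 .2745 .2 6.2
```

```text
t 10.2 pos [ 0.5118 -0.1159  0.2043] rpy [ 1.7999e+02 -2.0000e-02  5.8800e+00] w 0.0136 gf 25.0 F [-0.1 -0.9 -0.4]
tool shift mm [  -0.5 -392.5    4.2] roll deg -0.32
```

Request:
send_rows(rows=[{"dx":0,"dy":-4,"dz":0,"roll":0,"jaw":1},{"dx":0,"dy":-8,"dz":0,"roll":0,"jaw":1},{"dx":0,"dy":-13,"dz":0,"roll":0,"jaw":1},{"dx":0,"dy":-18,"dz":0,"roll":0,"jaw":1},{"dx":0,"dy":-20,"dz":0,"roll":0,"jaw":1},{"dx":0,"dy":-20,"dz":0,"roll":0,"jaw":1},{"dx":0,"dy":-20,"dz":0,"roll":0,"jaw":1},{"dx":0,"dy":-20,"dz":0,"roll":0,"jaw":1},{"dx":0,"dy":-20,"dz":0,"roll":0,"jaw":1},{"dx":0,"dy":-20,"dz":0,"roll":0,"jaw":1},{"dx":0,"dy":-20,"dz":0,"roll":0,"jaw":1},{"dx":0,"dy":-20,"dz":0,"roll":0,"jaw":1}])

```text
time_s: 11.2
ee_pos: [0.49, 0.0881, 0.2036]
eef_rot: [-3.141, 0.001, 0.103]
force: [-0.6, -0.1, -1.0]
grip_width: 0.0138
grip_force: 25.0
```

Request:
send_rows(rows=[{"dx":0,"dy":-20,"dz":0,"roll":0,"jaw":1},{"dx":0,"dy":-20,"dz":0,"roll":0,"jaw":1},{"dx":0,"dy":-20,"dz":0,"roll":0,"jaw":1},{"dx":0,"dy":-20,"dz":0,"roll":0,"jaw":1},{"dx":0,"dy":-20,"dz":0,"roll":0,"jaw":1},{"dx":0,"dy":-20,"dz":0,"roll":0,"jaw":1},{"dx":0,"dy":-20,"dz":0,"roll":0,"jaw":1},{"dx":0,"dy":-20,"dz":0,"roll":0,"jaw":1},{"dx":0,"dy":-16,"dz":0,"roll":0,"jaw":1},{"dx":0,"dy":-9,"dz":0,"roll":0,"jaw":1},{"dx":0,"dy":-4,"dz":0,"roll":0,"jaw":1},{"dx":0,"dy":0,"dz":0,"roll":0,"jaw":1}])

```text
time_s: 12.2
ee_pos: [0.471, 0.2747, 0.2037]
eef_rot: [3.141, 0.0, 0.104]
force: [-0.2, -1.4, -0.4]
grip_width: 0.0133
grip_force: 25.0
```

```bash
python3 go.py .471 .2745 .084 6.2
python3 - <<'E'
from h import *
c=cam('top'); np.savez('top2.npz',**c); s=cam('scene'); np.savez('scene2.npz',**s)
a=cv2.resize(c['frame'][200:330,180:310],None,fx=3,fy=3,interpolation=2)
b=cv2.resize(s['frame'][230:360,210:340],None,fx=3,fy=3,interpolation=2)
cv2.imwrite('pics/hold.png',cv2.convertScaleAbs(np.hstack([a,b])[:,:,::-1],alpha=1.4))
E
```

```text
t 12.2 pos [0.471  0.2747 0.2037] rpy [1.7999e+02 3.0000e-02 5.9500e+00] w 0.0133 gf 25.0 F [-0.2 -1.4 -0.4]
tool shift mm [  0.    0.2 119.7] roll deg -0.25
```

View pics/hold.png

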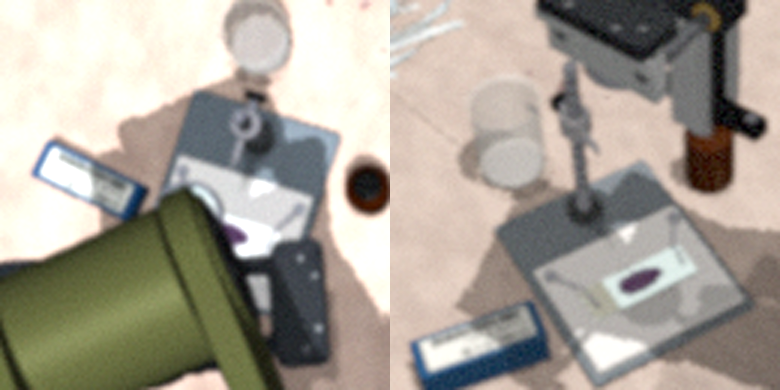

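Run:
```python
from h import *
from scipy.optimize import least_squares
np.set_printoptions(precision=4,suppress=True)
s=dict(np.load('scene0.npz')); t=dict(np.load('top0.npz'))
a=np.radians(-15.2); ax=np.array([np.cos(a),np.sin(a)])
def pr(c,P): return cv2.projectPoints(np.array(P,float),c['rvec'].astype(float),c['tvec'].astype(float),c['camera_matrix'].astype(float),c['D'].astype(float))[0].reshape(-1,2)
sm=np.array([.5285,.2803])
def pts(sm,z): return [np.r_[sm,.0145],np.r_[sm+.076*ax,.150],np.r_[sm+.0415*ax,z]]
obs=np.array([(292.75,322.96),(269.3,250.0),(278.7,279.9)])
f=lambda p:(pr(s,pts(sm,p[0]))+p[1:3]-obs).ravel()
r=least_squares(f,[.098,0,0],x_scale=[.01,1,1]); print('scene z',r.x,r.fun)
f=lambda p:np.r_[(pr(s,pts(p[5:7],p[0]))+p[1:3]-obs).ravel(),(pr(t,pts(p[5:7],p[0]))+p[3:5]-np.array([(255.4,277.3),(0,0),(257.2,254.9)]))[[0,2]].ravel(),p[1:5]*.5]
r=least_squares(f,[.098,0,0,0,0,.5285,.28],x_scale=[.01,1,1,1,1,.01,.01]); print('both',r.x,r.fun)
# post-line depth: collar cloud heights near post in both views
for c,b in((s,(255,300,245,300)),(t,(245,285,225,262))):
    q=cloud(c)[b[2]:b[3],b[0]:b[1]].reshape(-1,3); d=q[:,:2]-sm; l=d@ax; w=d@np.array([-ax[1],ax[0]])
    k=(abs(w)<.008)&(l>.038)&(l<.062)&(q[:,2]>.05); print('pointer z',k.sum(),np.c_[l,q[:,2]][k][:12])
```

```text
scene z [ 0.1005 -0.7669 -1.141 ] [-0.3993 -0.4426 -0.3613  0.5104  0.7606 -0.0678]
both [ 0.1008 -0.1956 -0.4895 -0.1091  0.5777  0.5303  0.28  ] [-0.379  -0.3918 -0.3389  0.6191  0.7667 -0.1049  0.364  -0.8913 -0.3368
  0.7469 -0.0978 -0.2448 -0.0545  0.2888]
pointer z 21 [[0.0598 0.104 ]
 [0.0604 0.1018]
 [0.0596 0.1015]
 [0.0575 0.1027]
 [0.0614 0.0979]
 [0.0562 0.1028]
 [0.0554 0.1025]
 [0.0555 0.1012]
 [0.056  0.1003]
 [0.0518 0.1041]
 [0.0534 0.101 ]
 [0.0519 0.1015]]
pointer z 21 [[0.0609 0.1006]
 [0.0614 0.1016]
 [0.0588 0.1016]
 [0.0595 0.1011]
 [0.0561 0.1029]
 [0.0569 0.0998]
 [0.0575 0.0996]
 [0.0541 0.1032]
 [0.0548 0.1014]
 [0.0556 0.0978]
 [0.0521 0.1021]
 [0.0526 0.1043]]
```

Request:
send_rows(rows=[{"dx":0.5,"dy":0,"dz":4,"roll":0,"jaw":1},{"dx":0,"dy":0,"dz":8,"roll":0,"jaw":1},{"dx":0,"dy":0,"dz":13,"roll":0,"jaw":1},{"dx":0,"dy":0,"dz":16,"roll":0,"jaw":1},{"dx":0,"dy":0,"dz":16,"roll":0,"jaw":1},{"dx":0,"dy":0,"dz":16,"roll":0,"jaw":1},{"dx":0,"dy":0,"dz":14,"roll":0,"jaw":1},{"dx":0,"dy":0,"dz":12,"roll":0,"jaw":1},{"dx":0,"dy":0,"dz":9,"roll":0,"jaw":1},{"dx":0,"dy":0,"dz":6,"roll":0,"jaw":1},{"dx":0,"dy":0,"dz":3,"roll":0,"jaw":1},{"dx":0,"dy":0,"dz":0,"roll":0,"jaw":1}])

```text
time_s: 13.3
ee_pos: [0.4719, 0.2739, 0.0865]
eef_rot: [3.141, 0.001, 0.102]
force: [0.7, -0.2, -0.3]
grip_width: 0.014
grip_force: 25.0
```

```bash
python3 go.py .4715 .274 .086 6.2
python3 - <<'E'
from h import *
c=cam('top'); np.savez('top3.npz',**c); s=cam('scene'); np.savez('scene3.npz',**s)
a=cv2.resize(c['frame'][225:305,220:300],None,fx=5,fy=5,interpolation=2)
b=cv2.resize(s['frame'][255:335,240:320],None,fx=5,fy=5,interpolation=2)
cv2.imwrite('pics/final.png',cv2.convertScaleAbs(np.hstack([a,b])[:,:,::-1],alpha=1.6))
E
```

```text
t 13.3 pos [0.4719 0.2739 0.0865] rpy [1.7999e+02 3.0000e-02 5.8700e+00] w 0.014 gf 25.0 F [ 0.7 -0.2 -0.3]
tool shift mm [-0.4 -0.1  0.5] roll deg -0.33
```

View pics/final.png

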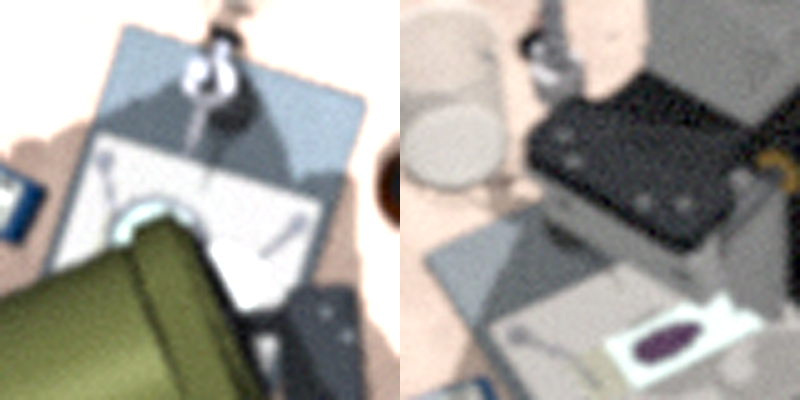

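The top crop shows the ring's far arc at (112–200, 200–230), just short of the pointer. The gripper hides the lens from the scene camera. I'll check the visible arc against the expected ring and its depth.

Run:
```python
from h import *
np.set_printoptions(precision=4,suppress=True)
c=dict(np.load('top3.npz')); t0=dict(np.load('top0.npz'))
a=np.radians(5.9); L=np.array([.4719,.2739])+.058*np.array([np.cos(a),np.sin(a)]); print('kin lens',L)
th=np.radians(np.arange(0,360,5)); ring=np.c_[L[0]+.022*np.cos(th),L[1]+.022*np.sin(th),np.full(72,.106)]
px=cv2.projectPoints(ring,c['rvec'].astype(float),c['tvec'].astype(float),c['camera_matrix'].astype(float),c['D'].astype(float))[0].reshape(-1,2)
im=cv2.resize(c['frame'][250:300,235:275],None,fx=10,fy=10,interpolation=2)
im=cv2.convertScaleAbs(im,alpha=1.2)
o=im.copy(); cv2.polylines(o,[((px-[235,250]+.5)*10-.5).astype(np.int32)],True,(255,0,0),1)
cv2.imwrite('pics/ring.png',np.hstack([im,o])[:,:,::-1])
P=cloud(c)[255:285,238:268].reshape(-1,3); d=np.hypot(P[:,0]-L[0],P[:,1]-L[1])
k=(P[:,2]>.08)&(P[:,2]<.125)&(d<.03); print('ring z',k.sum(),np.percentile(P[k,2],[10,50,90]))
q=P[k]; print('by radius',[(r,len(q[(d[k]>r)&(d[k]<r+.005)]),np.median(q[(d[k]>r)&(d[k]<r+.005),2]).round(4)) for r in (0,.005,.01,.015,.02,.025)])
```

```text
kin lens [0.5296 0.2799]
ring z 87 [0.1018 0.1056 0.1087]
by radius [(0, 0, np.float64(nan)), (0.005, 0, np.float64(nan)), (0.01, 4, np.float64(0.1043)), (0.015, 45, np.float64(0.1038)), (0.02, 38, np.float64(0.1068)), (0.025, 0, np.float64(nan))]
  return _methods._mean(a, axis=axis, dtype=dtype,
  ret = ret.dtype.type(ret / rcount)
```

View pics/ring.png

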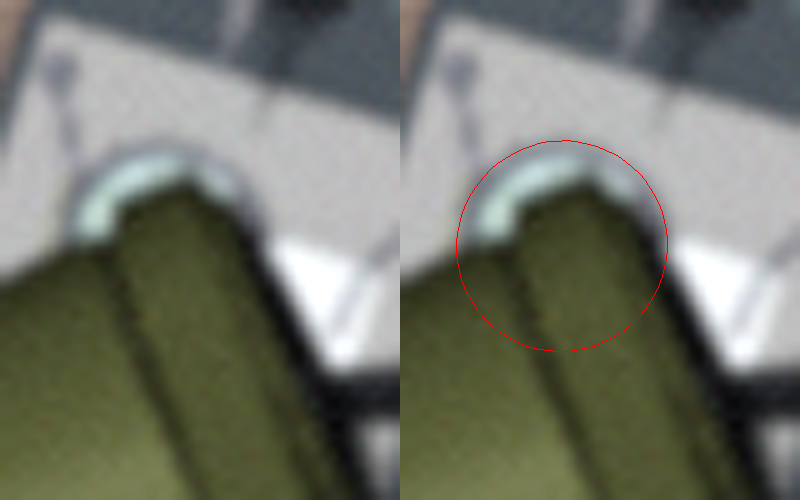

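Request:
send_rows(rows=[{"dx":-1,"dy":0,"dz":0.3,"roll":0,"jaw":1},{"dx":0,"dy":0,"dz":0,"roll":0,"jaw":1},{"dx":0,"dy":0,"dz":0,"roll":0,"jaw":1},{"dx":0,"dy":0,"dz":0,"roll":0,"jaw":1},{"dx":0,"dy":0,"dz":0,"roll":0,"jaw":1},{"dx":0,"dy":0,"dz":0,"roll":0,"jaw":1}])

```text
time_s: 13.9
ee_pos: [0.471, 0.2741, 0.0867]
eef_rot: [-3.142, -0.0, 0.103]
force: [0.6, 0.6, -0.9]
grip_width: 0.0138
grip_force: 25.0
```

```bash
python3 go.py .471 .274 .086 6.2; python3 -c "from station import *; print(hand_in())"
```

```text
t 13.9 pos [0.471  0.2741 0.0867] rpy [-1.80e+02 -1.00e-02  5.89e+00] w 0.0138 gf 25.0 F [ 0.6  0.6 -0.9]
tool shift mm [-0.   0.1  0.7] roll deg -0.31
the job is handed in; nothing more can be done
None
```

Handed in at 13.9 s: the upper drawer is open and the small loupe is held still and level over the grey stand's smear, lens middle at about 100 mm (my estimate of the pointer height), centred to within about 2 mm; the lens was mostly hidden from both cameras, so this rests on the tool pose plus the visible part of the ring.

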